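# Lift the cleaned flanged bushing with the tongs

### The job

The bearing parts on the drain tray have just been cleaned and must not be touched with the fingers. Take the steel tongs off their rest, close them on the flanged bushing (the one that stands on a wide collar) and lift it clear, a good 10 cm above the tray, leaving the other parts where they are. Finish while holding it up there in the tongs, still, for inspection; do not put anything down.

Things in the scene. Friction and masses are not known exactly. Their poses are not given: they have to be found in the camera images.
- tongs_grip (a point): Steel spring tongs, 228 mm long, 150 g, lying flat on the rest. Midway between the two black hand grips, half-way up the 20 mm high arms; x along the tongs to the jaws, z up. The grips are 56 mm long in x (28 mm either side), flat outside, 57 mm wide over both when free; room for fingertips: 25 mm from here down to the rest's base plate. Squeezing shuts the jaws; a spring reopens them.
- tongs_tip (a point): Point midway between the tongs' two jaws, half-way up, 97 mm ahead of tongs_grip along x; same axes. The jaws are flat upright plates 34 mm long (17 mm either side) and 20 mm high, 60 mm apart inside and 67 mm over the outsides when free. Each mm off the width over the grips takes 2 mm off this gap.
- tongs_left: Left arm of the tongs (grip, arm and jaw); origin at its hinge on the bow, 100 mm behind tongs_grip. The two arms are coupled and swing alike. Spring: 6 N a side starts to move the grips, 14 N a side brings them to 41 mm over both, where the jaws are 28 mm apart inside. The tongs balance at tongs_grip.
- tongs_right: Right arm of the tongs, mirror image of the left; origin at its hinge on the bow.
- rest: Fixed grey sheet-steel tool rest: base plate 126 x 90 mm, 3 mm thick, and two upright cross flanges 18 mm high, 123 mm apart along its x, on which the tongs lie, grips about midway between them; flange ends turned up to 28 mm high, 45 to 52 mm off its middle line. Origin: centre of its underside; x along the tongs.
- tray: Fixed metal drain tray, 170 mm (x) by 340 mm (y), floor 4 mm and lip 12 mm above the bench. Origin: centre of its underside. The three parts stand in one row along its y, about 95 mm apart, in any order.
- flanged_bush_center (a point): Centre, half-way up, of the bronze flanged bushing: an upright tube 28 mm in outside diameter, 44 mm high in all, standing on its round flange (collar) 44 mm in diameter and 5 mm thick; about 110 g. z is its axis. This point starts 26 mm above the bench.
- plain_bush_center (a point): Centre, half-way up, of a plain bronze bushing, 28 mm diameter, 44 mm high, no flange, standing on the tray. To be left alone.
- ball_bearing_center (a point): Centre of a ball bearing lying flat on the tray, 47 mm diameter, 14 mm high. To be left alone.
- carton: Small closed cardboard carton, 75 x 75 x 50 mm high, on the bench. Origin: centre of its underside. To be left alone.
Mind the look-alikes: they are no part of the job. Of the things shaped like the part that bears tongs_grip, the bare steel one is meant.

How it is judged:
On the way, in this order (a step that is already met when the one before it is completed fails the run):
1. the tongs are lifted off their rest by the gripper (height (world z) of tongs_grip above 0.05 m and contact force between the fingers and tongs_left above 0.5 N and contact force between the fingers and tongs_right above 0.5 N), for 0.2 s.
2. both jaws are closed on the flanged bushing (contact force between each of tongs_left, tongs_right and flanged_bush above 0.5 N), for 0.2 s.
At the end, for the whole second after the job is handed in: Bushing still, held between both jaws, the tongs' arms gripped by the fingers; its centre over 105 mm and the grips over 70 mm above the bench; the robot does not touch the bushing; the other two parts and the carton within 20 mm of their starts (all of step 2 and height (world z) of flanged_bush_center above 0.105 m and contact force between the fingers and tongs_left above 0.5 N and contact force between the fingers and tongs_right above 0.5 N and contact force between each of the arm, the fingers and flanged_bush below 0.3 N and height (world z) of tongs_grip above 0.07 m and linear speed of flanged_bush below 0.04 m/s and distance of each of plain_bush_center, ball_bearing_center, carton from where it was at the start of the episode below 0.02 m); the arm keeps its last pose, push and grip.
It fails at once if the robot touches the flanged bushing itself (contact force between any of the fingers, the arm and flanged_bush above 0.5 N).
It fails at once if the plain bushing, the ball bearing or the carton is shifted (distance of any of plain_bush_center, ball_bearing_center, carton from where it was at the start of the episode above 0.02 m).
It also fails if it takes over 43 s, if anything falls off the work surface, if the arm or the gripper's body presses on something with over 40 N, if the wrist force passes 120 N, or if a joint passes its speed limit or range.

### The arm

A 6-joint arm with a two-finger parallel gripper is mounted at the origin on the work surface. World frame = base frame: x ahead of the robot, y to its left, z up, the work surface at z = 0. Lengths are in m, angles in rad, forces in N, time in s.
With the tool pointing down it reaches from about 0.375 to 0.9 m from the base axis. Payload 3.1 kg.
Tool frame: the origin (TCP) lies midway between the tips of the shut fingers; the grasp point (between the pads) lies 19 mm behind it (robot.grip_depth is the distance from the TCP to the grasp point, in m); z points along the fingers, y is the direction in which the jaws open and shut (so a half turn about z gives the same grasp; the last joint's range is limited). The gripper opens to 87 mm and grips with 3 to 60 N. Pads are 19 mm wide; open, the fingers measure 117 mm over their backs; the gripper's body (75 mm by 190 mm) begins 51 mm behind the grasp point.
Start: joints at [1.044, 0.527, 1.433, -0, 1.181, -0.178], TCP at [0.213, 0.588, 0.223] pointing down, gripper open.
Joint ranges: [-3.08, 3.08], [-0.75, 2.2], [0.22, 2.44], [-1.43, 4.57], [0, 2.65], [-2.85, 2.85]. Speed limits (rad/s): [2.79, 2.79, 3.14, 3.14, 3.14, 3.14].

### API

Orientations are given as a unit quaternion [x, y, z, w].
In Python, from rig import robot gives the robot as it stands.
- The arm moves only by the tool carry_out, never from a script. Its arguments are lists of equal length, an entry for each row: "dr": the turn, a rotation vector about the world's x, y, z in rad, a list of three; "translation": the shift along the world's x, y, z in cm, a list of three; "grip": the opening, from 0 (shut) to 1 (fully open). A call has 1 to 20 rows; each row is the pose to reach, as a shift and turn from the pose commanded when the call began; what a row does not reach only later rows make up. A row lasts 1/12 s, in which the tool goes at most 41.7 mm and 7.16 degrees, less where a joint would pass 70% of its speed; a pose out of reach is approached as far as the arm can. A call with a gripper value outside its range is refused whole. The fingers move at their own pace and stop on an object; "newtons" is the grip in N (left out, the last holds). Time passes only in rows, so rows that repeat a pose let the fingers close. It gives the time, the measured TCP pose, the force and the opening at its end, in the units of the state.
- robot.get_obs(): the state, without advancing time (a new reading comes with each control period).
- robot.camera(name): name is "scene" or "top"; returns a dict with "color" (384x512x3 uint8, blue, green, red), "camera_matrix" (3x3 intrinsics, pixels), "dist_coeffs" ([k1, k2, p1, p2, k3] as OpenCV has them; the pictures are not rectified), "T" (4x4, takes a point from camera to world coordinates). Camera axes: x right, y down, z forward; pixel columns grow to the right and rows downward; lengths in m; the calibration is good to about 2 mm. A picture is of the moment at which its call begins. There is no depth.
- robot.hand_in(): hands the job in, once; it reports no verdict.
The state is a dict: "time": time; "q": joint angles; "joint_velocities": joint speeds; "joint_torque": joint torques, N m; "position": TCP position; "tool_rot": TCP orientation; "ft_force": force on the tool from outside, world axes, zero at the start; "moment": the same for the moment, N m; "grip_width": finger opening in m.
Only numpy, scipy, OpenCV 4.12 (cv2) and the standard library are available. Lean on these libraries where they do the work, as an engineer would, in place of code of your own. Each camera call takes 0.05 s, during which the arm holds its last target. There are 200 camera calls.

## Working session

There is one attempt and no reset: what is moved stays moved. The work goes in short steps, Python scripts to look and compute and a tool call to move; the robot and the scene stay as the last step left them, time stands still between calls to the robot, and variables do not carry over. Pictures are saved under pics/ and viewed, about 8 in all and at most 12, crops included, and the job is handed in when it is done.

Besides the shell and the picture viewer there is one more tool, called after ">>>" as a command line: name --argument value ..., lists and objects as JSON in quotes. carry_out: Moves the arm, as the interface text tells. Its arguments: {"type":"object","properties":{"dr":{"type":"array"},"translation":{"type":"array"},"grip":{"type":"array"},"newtons":{"type":"number"}},"required":["dr","translation","grip"]}

```bash
mkdir -p pics; cat > h.py <<'E'
import numpy as np, cv2
from rig import robot
def snap(n,f):
    c=robot.camera(n); cv2.imwrite(f,c["color"]); return c
def px2w(c,pts,z):
    p=cv2.undistortPoints(np.array(pts,float).reshape(-1,1,2),np.array(c["camera_matrix"]),np.array(c["dist_coeffs"])).reshape(-1,2)
    T=np.array(c["T"]); d=np.c_[p,np.ones(len(p))]@T[:3,:3].T; o=T[:3,3]
    z=np.broadcast_to(z,len(p)); return o+d*((z-o[2])/d[:,2])[:,None]
def w2px(c,P):
    T=np.linalg.inv(np.array(c["T"])); return cv2.projectPoints(np.array(P,float),cv2.Rodrigues(T[:3,:3])[0],T[:3,3],np.array(c["camera_matrix"]),np.array(c["dist_coeffs"]))[0].reshape(-1,2)
E
python3 - <<'E'
from h import *
for n in("scene","top"):
    c=snap(n,f"pics/{n}0.png"); print(n,np.round(c["T"],3).tolist(),np.round(c["camera_matrix"],0).tolist(),c["dist_coeffs"])
print(robot.get_obs())
E
```

```text
scene [[-0.646, 0.662, -0.38, 0.873], [0.763, 0.562, -0.319, 0.223], [0.002, -0.496, -0.868, 1.042], [0.0, 0.0, 0.0, 1.0]] [[430.0, 0.0, 255.0], [0.0, 430.0, 190.0], [0.0, 0.0, 1.0]] [-0.09472288  0.          0.          0.          0.        ]
top [[0.008, -0.998, 0.057, 0.355], [-1.0, -0.008, -0.0, -0.151], [0.001, -0.057, -0.998, 1.497], [0.0, 0.0, 0.0, 1.0]] [[444.0, 0.0, 260.0], [0.0, 444.0, 185.0], [0.0, 0.0, 1.0]] [-0.07692048  0.          0.          0.          0.        ]
{'time': 0.1, 'q': array([ 1.04451666e+00,  5.28369286e-01,  1.43376978e+00, -1.76804145e-05,
        1.18139463e+00, -1.78514179e-01]), 'joint_velocities': array([-0.00130878, -0.0013169 , -0.00299766, -0.00042746, -0.00032226,
       -0.00087727]), 'joint_torque': array([-2.73927690e-04, -4.40984094e+01, -1.77149874e+01,  6.34892634e-02,
        5.33940364e-02, -2.55990454e-05]), 'position': array([0.2126492 , 0.58701416, 0.22167329]), 'tool_rot': array([ 1.73004442e-01,  9.84920566e-01, -9.13704960e-04, -3.27302016e-04]), 'ft_force': array([-0.25232311,  0.1202804 , -0.19648056]), 'moment': array([0.01342844, 0.04438074, 0.00131252]), 'grip_width': 0.08697816770166343}
```

View pics/top0.png

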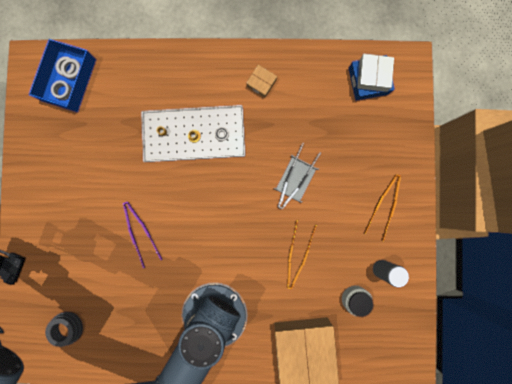

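View pics/scene0.png

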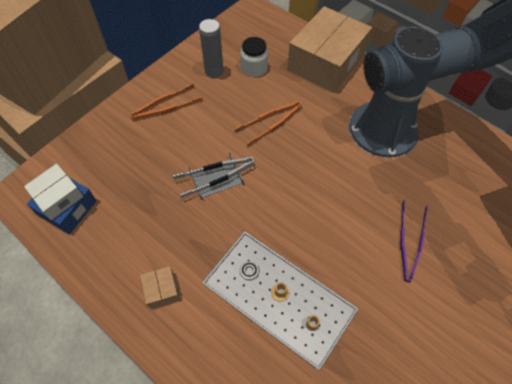

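Candidates for tongs: bare steel on the rest, top (298,177). Look-alikes are orange (385,207) and (298,255), and purple (140,235). Candidates for the bushing: top (163,132) and (194,136); the bearing is at (222,134). I'll check both choices in one composite crop.

```bash
python3 - <<'E'
import cv2,numpy as np
s=cv2.imread("pics/scene0.png");t=cv2.imread("pics/top0.png")
r=lambda im,x,y,w,h:cv2.resize(im[y:y+h,x:x+w],(400,300),interpolation=cv2.INTER_CUBIC)
cv2.imwrite("pics/crop1.png",np.vstack([np.hstack([r(s,228,245,120,90),r(s,165,140,100,75)]),np.hstack([r(t,140,95,108,81),r(t,255,140,100,75)])]))
E
```

```text
(no output)
```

View pics/crop1.png

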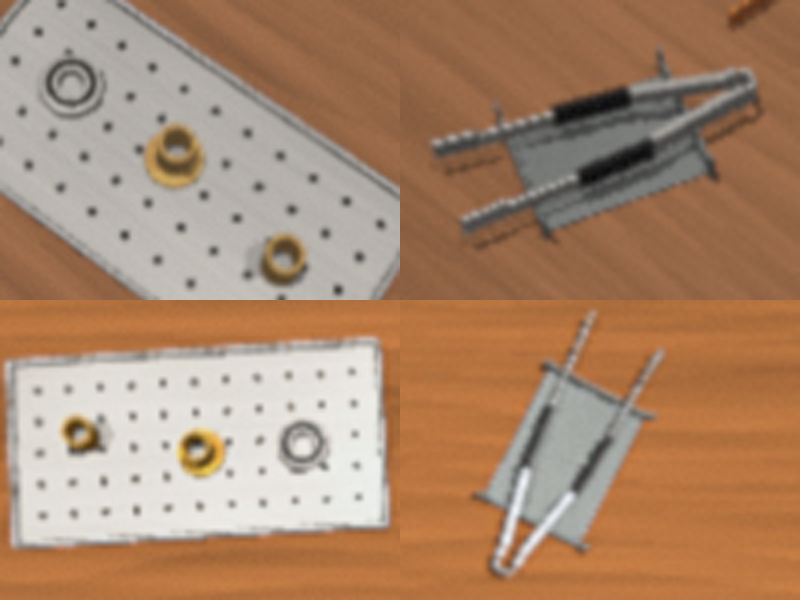

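Flanged bushing is the middle part (scene (280,291), top (194,136)). The steel tongs with black grips lie on the rest, with the jaws pointing away from the robot.

```bash
python3 - <<'E'
from h import *
s=robot.camera("scene");t=robot.camera("top")
g=px2w(t,[(289.25,173.75),(303,181.25),(280.75,207),(303,143.75),(320,153)],.038); print("top",g.round(4).tolist(), "mid",g[:2].mean(0),"jaw",g[3:].mean(0))
a=g[3:].mean(0)-g[2]; print("yaw",np.arctan2(a[1],a[0]),np.linalg.norm(a))
S=lambda x,y:((x-400)*.25+165,y*.25+140)
k=px2w(s,[S(592,100),S(615,158),S(750,77),S(435,145),S(464,221)],.036); print("scene",k.round(4).tolist(),"mid",k[:2].mean(0),"jaw",k[3:].mean(0))
a=k[3:].mean(0)-k[2]; print("yaw",np.arctan2(a[1],a[0]),np.linalg.norm(a))
B=lambda x,y:(x*.3+228,y*.3+245)
C=lambda x,y:(x*.27+140,(y-300)*.27+95)
print("flange",px2w(s,[B(175,157)],.009),px2w(t,[C(201,453)],.009),"tubetop",px2w(s,[B(177,142)],.048),px2w(t,[C(197,446)],.048))
print("bearing",px2w(t,[C(302,446)],.014),"plain",px2w(t,[C(81,433)],.048),"tray",px2w(t,[C(10,362),C(380,342),C(388,526),C(14,546)],.012).round(3))
print("carton",px2w(t,[(262,81)],.05))
E
```

```text
top [[0.4743, -0.2467, 0.038], [0.4499, -0.2921, 0.038], [0.3647, -0.2193, 0.038], [0.5743, -0.2919, 0.038], [0.544, -0.3483, 0.038]] mid [ 0.46210209 -0.26939885  0.038     ] jaw [ 0.55912168 -0.32009109  0.038     ]
yaw -0.47848462571420886 0.21899871229724616
scene [[0.4494, -0.2875, 0.036], [0.4738, -0.2432, 0.036], [0.3635, -0.2159, 0.036], [0.5463, -0.3449, 0.036], [0.5756, -0.2871, 0.036]] mid [ 0.46158012 -0.26532803  0.036     ] jaw [ 0.56095986 -0.31602771  0.036     ]
yaw -0.46924037701164495 0.22137533184668107
flange [[0.60223666 0.0774156  0.009     ]] [[0.60129631 0.07290909 0.009     ]] tubetop [[0.60303553 0.07718095 0.048     ]] [[0.60109934 0.07073427 0.048     ]]
bearing [[ 0.60742713 -0.01981077  0.014     ]] plain [[0.6123451  0.17485785 0.048     ]] tray [[ 0.684  0.25   0.012]
 [ 0.704 -0.09   0.012]
 [ 0.535 -0.099  0.012]
 [ 0.515  0.242  0.012]]
carton [[ 0.78147157 -0.15464226  0.05      ]]
```

>>> carry_out --dr '[[0,0,0],[0,0,0],[0,0,0],[0,0,0],[0,0,0],[0,0,0],[0,0,0],[0,0,0],[0,0,0],[0,0,0],[0,0,0],[0,0,0],[0,0,0],[0,0,0]]' --translation '[[1,-1.5,0],[3,-4.5,0],[5,-8,0],[7.2,-11.5,0],[9.4,-15,0],[11.6,-18.5,0],[13.8,-22,0],[16,-25.5,0],[18.2,-29,0],[20.4,-32.5,0],[22.5,-35.5,0],[24,-38,0],[25,-40,0],[25,-40,0]]' --grip '[1,1,1,1,1,1,1,1,1,1,1,1,1,1]'

```text
time: 1.37
position: [0.4656, 0.1842, 0.2226]
tool_rot: [0.175, 0.985, -0.0, 0.001]
ft_force: [0.2, 0.3, -0.5]
grip_width: 0.087
```

>>> carry_out --dr '[[0,0,0],[0,0,-0.02],[0,0,-0.04],[0,0,-0.06],[0,0,-0.08],[0,0,-0.1],[0,0,-0.126],[0,0,-0.126],[0,0,-0.126],[0,0,-0.126],[0,0,-0.126],[0,0,-0.126],[0,0,-0.126],[0,0,-0.126],[0,0,-0.126],[0,0,-0.126],[0,0,-0.126]]' --translation '[[0,-2,0],[0,-5,0],[0,-8.5,0],[0,-12,0],[0,-15.5,0],[0,-19,0],[0,-22.5,0],[0,-26,0],[0,-29.5,0],[0,-33,-1],[0,-36.5,-2],[0,-40,-4],[0,-43,-6],[0,-45,-8],[0,-45.4,-9],[0,-45.4,-9],[0,-45.4,-9]]' --grip '[1,1,1,1,1,1,1,1,1,1,1,1,1,1,1,1,1]'

```text
time: 2.78
position: [0.4625, -0.2648, 0.1321]
tool_rot: [0.235, 0.972, 0.001, -0.001]
ft_force: [-0.8, 0.0, 0.4]
grip_width: 0.087
```

```bash
python3 - <<'E'
from h import *
o=robot.get_obs(); print(o["time"],o["position"],o["tool_rot"],o["ft_force"],o["q"])
s=snap("scene","pics/s1.png");t=snap("top","pics/t1.png")
s=s["color"];t=t["color"]
r=lambda im,x,y,w,h:cv2.resize(im[y:y+h,x:x+w],(400,480),interpolation=cv2.INTER_CUBIC)
cv2.imwrite("pics/crop2.png",np.hstack([r(s,165,100,100,120),r(t,255,130,80,96)]))
E
```

```text
2.7833 [ 0.46246812 -0.26479195  0.13210717] [ 2.34644837e-01  9.72080005e-01  9.39691383e-04 -1.17507964e-03] [-0.840635    0.04105628  0.4160332 ] [-7.30145695e-01  5.35596449e-01  1.74717384e+00  7.14690380e-04
  8.61782405e-01 -1.82770123e+00]
```

View pics/crop2.png

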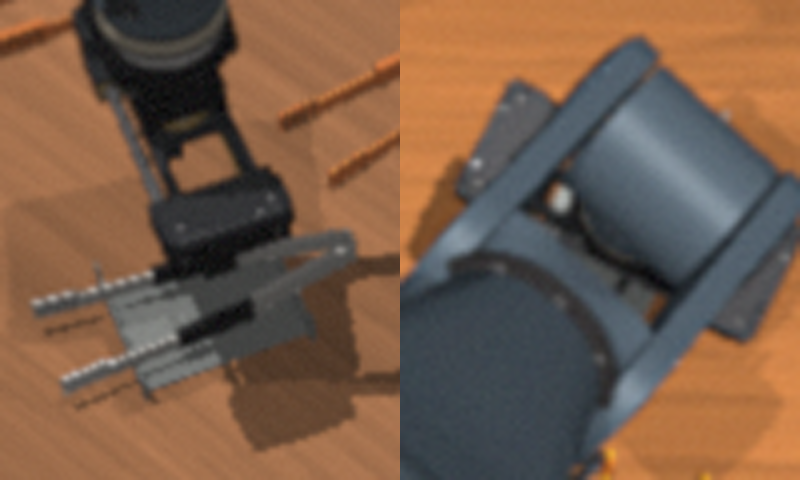

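>>> carry_out --dr '[[0,0,0],[0,0,0],[0,0,0],[0,0,0],[0,0,0],[0,0,0],[0,0,0],[0,0,0],[0,0,0]]' --translation '[[0,0,-1.5],[0,0,-4],[0,0,-6.5],[0,0,-8.5],[0,0,-10],[0,0,-11],[0,0,-11.7],[0,0,-11.9],[0,0,-11.9]]' --grip '[1,1,1,1,1,1,1,1,1]'

```text
time: 3.63
position: [0.4634, -0.2662, 0.0139]
tool_rot: [0.234, 0.972, -0.0, 0.0]
ft_force: [0.5, 0.7, -0.5]
grip_width: 0.0868
```

>>> carry_out --dr '[[0,0,0],[0,0,0],[0,0,0],[0,0,0],[0,0,0],[0,0,0],[0,0,0],[0,0,0],[0,0,0],[0,0,0]]' --translation '[[0,0,0],[0,0,0],[0,0,0],[0,0,0],[0,0,0],[0,0,0],[0,0,0],[0,0,0],[0,0,0],[0,0,0]]' --grip '[0.85,0.75,0.7,0.65,0.6,0.575,0.575,0.575,0.575,0.575]' --newtons 30

```text
time: 4.47
position: [0.4633, -0.2668, 0.0138]
tool_rot: [0.235, 0.972, -0.0, 0.0]
ft_force: [-0.1, -0.5, 3.7]
grip_width: 0.0506
```

```bash
python3 - <<'E'
from h import *
o=robot.get_obs(); print(o["time"],o["position"],o["tool_rot"],o["ft_force"],o["moment"],o["grip_width"])
s=snap("scene","pics/s2.png")["color"]
cv2.imwrite("pics/crop3.png",cv2.resize(s[100:220,145:295],(750,600),interpolation=cv2.INTER_CUBIC))
E
```

```text
4.4667 [ 0.46333443 -0.26681588  0.0138363 ] [ 2.34712386e-01  9.72064692e-01 -2.86990799e-04  4.97956376e-04] [-0.11973343 -0.49480088  3.67782553] [-0.12169191  0.03116704 -0.02707774] 0.050577959517551306
```

View pics/crop3.png

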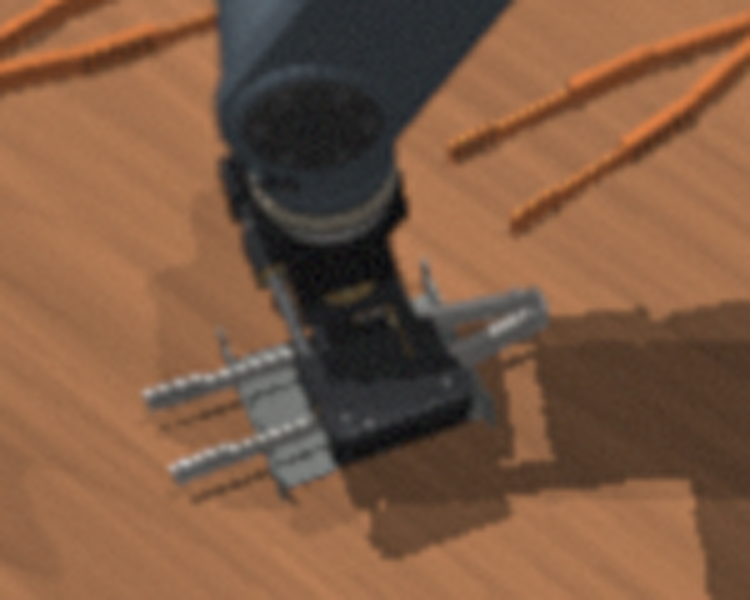

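>>> carry_out --dr '[[0,0,0],[0,0,0],[0,0,0],[0,0,0],[0,0,0],[0,0,0],[0,0,0],[0,0,0],[0,0,0],[0,0,0],[0,0,0]]' --translation '[[0,0,0.3],[0,0,1],[0,0,2],[0,0,3.5],[0,0,5],[0,0,7],[0,0,9],[0,0,11],[0,0,12.5],[0,0,13],[0,0,13]]' --grip '[0.575,0.575,0.575,0.575,0.575,0.575,0.575,0.575,0.575,0.575,0.575]'

```text
time: 5.43
position: [0.4635, -0.2668, 0.1453]
tool_rot: [0.235, 0.972, -0.001, 0.001]
ft_force: [-0.4, -0.1, -2.0]
grip_width: 0.0502
```

>>> carry_out --dr '[[0,0,0.01],[0,0,0.04],[0,0,0.08],[0,0,0.12],[0,0,0.16],[0,0,0.2],[0,0,0.25],[0,0,0.3],[0,0,0.34],[0,0,0.39],[0,0,0.44],[0,0,0.48],[0,0,0.51],[0,0,0.53],[0,0,0.534],[0,0,0.534],[0,0,0.534]]' --translation '[[0,1,0],[0,3,0],[0.5,5.5,0],[0.8,8,0],[1,10.5,0],[1.5,13,0],[2,16,0],[2.4,19,0],[2.8,22,0],[3.2,25,0],[3.6,28,0],[3.9,30.5,0],[4.1,32.2,0],[4.2,33.3,0],[4.2,33.6,0],[4.2,33.6,0],[4.2,33.6,0]]' --grip '[0.575,0.575,0.575,0.575,0.575,0.575,0.575,0.575,0.575,0.575,0.575,0.575,0.575,0.575,0.575,0.575,0.575]'

```text
time: 6.85
position: [0.5045, 0.0691, 0.1431]
tool_rot: [-0.03, 1.0, -0.0, -0.001]
ft_force: [-0.3, -0.8, -1.9]
grip_width: 0.0505
```

```bash
python3 - <<'E'
from h import *
o=robot.get_obs(); print(o["time"],o["position"],o["tool_rot"],o["ft_force"],o["moment"],o["grip_width"])
s=snap("scene","pics/s3.png")["color"];t=snap("top","pics/t3.png")["color"]
r=lambda im,x,y,w,h:cv2.resize(im[y:y+h,x:x+w],(400,480),interpolation=cv2.INTER_CUBIC)
cv2.imwrite("pics/crop4.png",np.hstack([r(s,225,205,125,150),r(t,150,90,100,120)]))
E
```

```text
6.85 [0.50445575 0.06908449 0.1430715 ] [-2.98742680e-02  9.99553447e-01 -1.38526460e-04 -6.45049497e-04] [-0.27103001 -0.82890863 -1.89800753] [ 0.05732883 -0.01368662 -0.06660982] 0.05046176398982499
```

View pics/crop4.png

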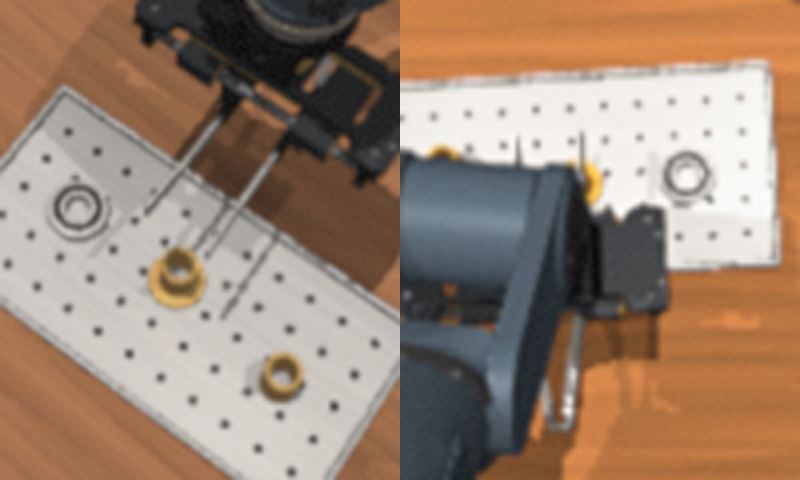

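```bash
python3 - <<'E'
from h import *
s=robot.camera("scene");t=robot.camera("top")
S=lambda x,y:(225+x*.3125,205+y*.3125); Tt=lambda x,y:(150+(x-400)*.25,90+y*.25)
for z in(.157,.167):
  k=px2w(s,[S(147,212),S(206,254)],z);g=px2w(t,[Tt(519,137),Tt(583,133)],z)
  print(z,"scene",k.round(4).tolist(),k.mean(0).round(4),"top",g.round(4).tolist(),g.mean(0).round(4))
print("expected end",robot.get_obs()["position"]+.114*np.array([np.cos(.06),np.sin(.06),0]))
print("bush scene flange",px2w(s,[S(177,279)],.009),"rim",px2w(s,[S(180,263)],.048), "bearing",px2w(s,[S(78,208)],.012),"plain rim",px2w(s,[S(283,368)],.048))
E
```

```text
0.157 scene [[0.6186, 0.054, 0.157], [0.6159, 0.1022, 0.157]] [0.6172 0.0781 0.157 ] top [[0.6137, 0.0959, 0.157], [0.617, 0.0469, 0.157]] [0.6154 0.0714 0.157 ]
0.167 scene [[0.6214, 0.0559, 0.167], [0.6188, 0.1036, 0.167]] [0.6201 0.0797 0.167 ] top [[0.6118, 0.094, 0.167], [0.6151, 0.0454, 0.167]] [0.6134 0.0697 0.167 ]
expected end [0.61878539 0.07541372 0.14351073]
bush scene flange [[0.60270392 0.07720162 0.009     ]] rim [[0.60202154 0.07682443 0.048     ]] bearing [[ 0.60917768 -0.01697647  0.012     ]] plain rim [[0.61503911 0.18184187 0.048     ]]
```

>>> carry_out --dr '[[0,0,0],[0,0,0],[0,0,0],[0,0,0],[0,0,0],[0,0,0],[0,0,0],[0,0,0],[0,0,0],[0,0,0],[0,0,0],[0,0,0],[0,0,0]]' --translation '[[0.2,0.1,-0.5],[0.2,0.1,-2],[0.2,0.1,-4],[0.2,0.1,-6],[0.2,0.1,-8],[0.2,0.1,-9.5],[0.2,0.1,-10.5],[0.2,0.1,-11.2],[0.2,0.1,-11.7],[0.2,0.1,-12.1],[0.2,0.1,-12.3],[0.2,0.1,-12.3],[0.2,0.1,-12.3]]' --grip '[0.575,0.575,0.575,0.575,0.575,0.575,0.575,0.575,0.575,0.575,0.575,0.575,0.575]'

```text
time: 8.13
position: [0.5074, 0.0706, 0.021]
tool_rot: [-0.03, 1.0, -0.0, 0.0]
ft_force: [0.4, -0.8, -0.9]
grip_width: 0.0501
```

```bash
python3 - <<'E'
from h import *
o=robot.get_obs(); print(o["time"],o["position"],o["tool_rot"],o["ft_force"],o["moment"],o["grip_width"])
s=snap("scene","pics/s4.png")["color"]
cv2.imwrite("pics/crop5.png",cv2.resize(s[235:335,225:350],(750,600),interpolation=cv2.INTER_CUBIC))
E
```

```text
8.1333 [0.5073507  0.07058448 0.02099346] [-3.01458558e-02  9.99545385e-01 -6.32249288e-05  4.96452372e-04] [ 0.35587051 -0.76500025 -0.8575569 ] [ 0.07565478  0.00241909 -0.01096715] 0.05005424666116946
```

View pics/crop5.png

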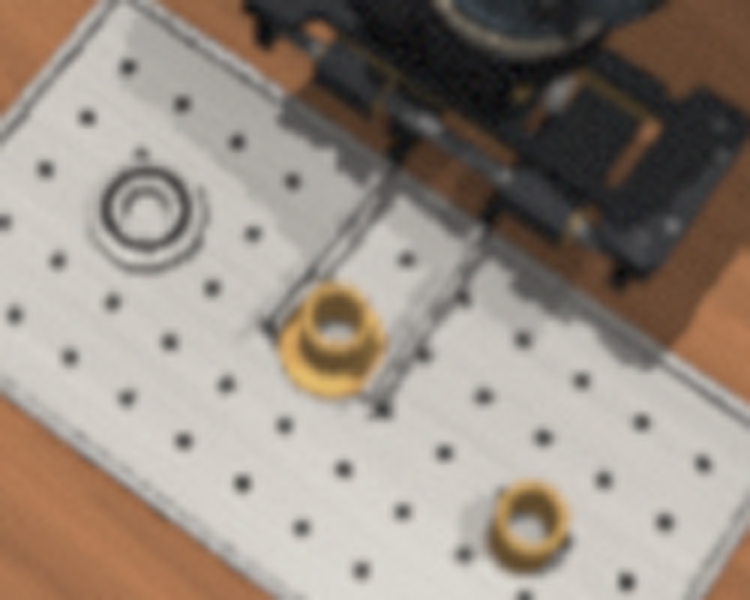

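>>> carry_out --dr '[[0,0,0],[0,0,0],[0,0,0],[0,0,0],[0,0,0],[0,0,0],[0,0,0],[0,0,0],[0,0,0],[0,0,0],[0,0,0],[0,0,0],[0,0,0],[0,0,0],[0,0,0]]' --translation '[[0,-0.1,0],[0,-0.2,0],[0,-0.2,0],[0,-0.2,0],[0,-0.2,0],[0,-0.2,0],[0,-0.2,0],[0,-0.2,0],[0,-0.2,0],[0,-0.2,0],[0,-0.2,0],[0,-0.2,0],[0,-0.2,0],[0,-0.2,0],[0,-0.2,0]]' --grip '[0.575,0.56,0.545,0.53,0.515,0.5,0.49,0.48,0.47,0.46,0.44,0.4,0.3,0.2,0.2]' --newtons 50

```text
time: 9.43
position: [0.507, 0.0686, 0.0205]
tool_rot: [-0.03, 1.0, 0.0, 0.0]
ft_force: [0.7, 1.1, -2.2]
grip_width: 0.04
```

>>> carry_out --dr '[[0,0,0],[0,0,0],[0,0,0],[0,0,0],[0,0,0]]' --translation '[[0,0,0],[0,0,0],[0,0,0],[0,0,0],[0,0,0]]' --grip '[0.1,0,0,0,0]'

```text
time: 9.85
position: [0.507, 0.0686, 0.0205]
tool_rot: [-0.03, 1.0, -0.0, -0.0]
ft_force: [-0.3, 1.2, -1.9]
grip_width: 0.0401
```

>>> carry_out --dr '[[0,0,0],[0,0,0],[0,0,0],[0,0,0],[0,0,0],[0,0,0],[0,0,0],[0,0,0],[0,0,0],[0,0,0],[0,0,0],[0,0,0],[0,0,0],[0,0,0],[0,0,0],[0,0,0],[0,0,0],[0,0,0],[0,0,0],[0,0,0]]' --translation '[[0,0,0.1],[0,0,0.4],[0,0,0.9],[0,0,1.5],[0,0,2.3],[0,0,3.2],[0,0,4.2],[0,0,5.2],[0,0,6.2],[0,0,7.2],[0,0,8.2],[0,0,9.2],[0,0,10.2],[0,0,11],[0,0,11.7],[0,0,12.2],[0,0,12.5],[0,0,12.5],[0,0,12.5],[0,0,12.5]]' --grip '[0,0,0,0,0,0,0,0,0,0,0,0,0,0,0,0,0,0,0,0]'

```text
time: 11.52
position: [0.5066, 0.0686, 0.1451]
tool_rot: [-0.03, 1.0, 0.0, -0.001]
ft_force: [0.3, 0.1, -3.0]
grip_width: 0.0403
```

>>> carry_out --dr '[[0,0,0],[0,0,0],[0,0,0],[0,0,0],[0,0,0],[0,0,0]]' --translation '[[0,0,0],[0,0,0],[0,0,0],[0,0,0],[0,0,0],[0,0,0]]' --grip '[0,0,0,0,0,0]'

```text
time: 12.02
position: [0.507, 0.0686, 0.1455]
tool_rot: [-0.03, 1.0, -0.0, -0.0]
ft_force: [-0.2, 0.2, -2.4]
grip_width: 0.04
```

```bash
python3 - <<'E'
from h import *
o=robot.get_obs(); print(o["time"],o["position"],o["tool_rot"],o["ft_force"],o["moment"],o["grip_width"])
s=snap("scene","pics/s5.png")["color"];t=snap("top","pics/t5.png")["color"]
r=lambda im,x,y,w,h:cv2.resize(im[y:y+h,x:x+w],(400,480),interpolation=cv2.INTER_CUBIC)
cv2.imwrite("pics/crop6.png",np.hstack([r(s,225,205,125,150),r(t,150,90,100,120)]))
E
```

```text
12.0167 [0.5069568  0.06857956 0.14549216] [-3.01233590e-02  9.99546187e-01 -2.35864220e-06 -5.72677505e-05] [-0.17356772  0.249381   -2.3666224 ] [0.04229251 0.15363368 0.03212519] 0.039993456900984825
```

View pics/crop6.png

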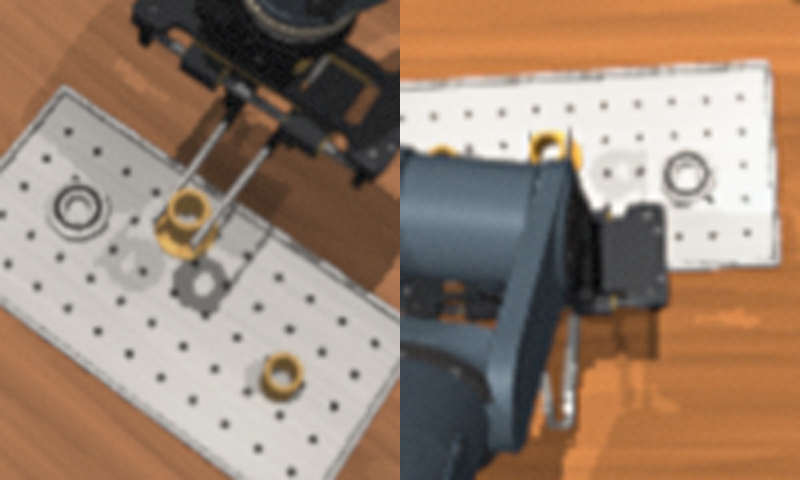

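The bushing hangs in the jaws at scene crop (188,220), well clear of the tray. The bearing (78,208) and plain bushing (283,370) are at the same pixels as before.

```bash
python3 -c "
from rig import robot
print(robot.hand_in()); o=robot.get_obs(); print(o['time'],o['position'],o['ft_force'],o['grip_width'])"
```

```text
the job is handed in; nothing more can be done
None
the job is handed in; nothing more can be done
```

I took the bare steel tongs off their rest, closed them on the flanged bushing (the middle part in the row) and lifted it 12.5 cm. I then handed the job in, holding it still, at about 12 s. No verdict was reported.

- **Grip:** the fingers stayed at 40 mm through the lift, about the 41 mm expected with the jaws on the tube. The change in wrist moment, about 0.15 N m, fits the bushing's weight in the jaws.
- **Height:** from the lift distance, the bushing's centre is about 15 cm above the bench and the grips about 16 cm. I did not measure the height separately in the images.
- **Other parts:** in the last picture the bearing and plain bushing were where they started. The carton was outside that crop, but the arm never went near it.
- **Disagreement:** the two cameras differed by about 4 to 7 mm in y, so I moved the tongs 2 mm sideways before closing them.

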